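Stack the sample tray on its bottom tray

ROBOT

A 6-joint arm with a two-finger parallel gripper is mounted at the origin on a cart in front of the work surface, level with it; the furniture and walls round the work are solid. World frame = base frame: x ahead of the robot, y to its left, z up, the work surface at z = 0. Lengths are in m, angles in rad, forces in N, time in s.
With the tool pointing down it reaches from about 0.25 to 0.8 m from the base axis. Payload 3.9 kg.
Tool frame: the origin (TCP) lies at the very end of the fingers, on their centre line; the grasp point (between the pads) lies 19 mm behind it; z points along the fingers, y is the line along which they close (so a half turn about z gives the same grasp; the last joint's range is limited). The gripper opens to 85 mm and grips with 20 to 120 N. Pads are 22 mm wide; open, the fingers measure 114 mm over their backs; the gripper's body (76 mm by 85 mm) begins 54 mm behind the grasp point. The pads swing forward as they close: fully open they stand 13 mm farther back than shut.
Start: joints at [1.236, 0.26, -0.138, 1.173, 0, 1.571], TCP at [0.172, 0.496, 0.231] pointing down, gripper open.
Joint ranges: [-2.78, 2.78], [-0.83, 1.72], [-1.28, 1.37], [-1.9, 2.12], [-1.57, 1.48], [-3.14, 3.14]. Speed limits (rad/s): [2.57, 2.57, 3.14, 3.14, 3.14, 3.14].

INTERFACE

Orientations are given as a unit quaternion [x, y, z, w].
In Python, from workcell import * gives the robot as it stands. The module is installed in compiled form; this text tells all that it offers.
- The arm moves only by the tool step_arm, never from a script. Its argument "series" is a list of rows, each a list of 5 numbers: the shift along the tool's x, y, z normalised to -1 to 1, where 1 is 0.2 m, then the turn about the tool's z normalised to -1 to 1, where 1 is pi rad, then the closure, from 0 (fully open) to 1 (shut). In form: [[x, y, z, turn, jaw], ...]. A call has 1 to 10 rows; each row is the pose to reach, as a shift and turn from the pose commanded when the call began, along the tool's axes at that moment, turning the shorter way round; what a row does not reach only later rows make up. A row lasts 1/12 s, in which the tool goes at most 41.7 mm and 7.16 degrees, less where a joint would pass 70% of its speed; a pose out of reach is approached as far as the arm can. A call with a number of a shift or a turn outside -1 to 1 is refused whole. A call with a gripper value outside its range is refused whole. The fingers move at their own pace and stop on an object; "grip_force" is the grip in N (left out, the last holds). Time passes only in rows, so rows that repeat a pose let the fingers close. It gives the time, the measured TCP pose, the force, the opening and the grip force at its end, in the units of the state.
- state(): the state, without advancing time (a new reading comes with each control period).
- capture(name): name is "scene" or "side" or "wrist"; returns a dict with "color" (420x560x3 uint8, red, green, blue), "depth" (420x560 float32, m along the optical axis (not along the pixel's ray), 0 where there is no reading), "intrinsics" (3x3 intrinsics, pixels), "origin" and "orientation" of the camera in the world. Camera axes: x right, y up, looking along -z (the intrinsics and any distortion apply to the point x, -y, -z); pixel columns grow to the right and rows downward; lengths in m; the calibration is good to about 2 mm. A picture is of the moment at which its call begins.
- sign_off(): hands the job in; it is judged then, once.
Trained networks look in a picture, given as the dict that the camera call returned (one of the last four; its "shot" number tells which), for a name from the list of things; names that differ only in an ending like _2 or _b are one class to them, and where a whole thing is asked for, a point or a joint stands for the part that bears it (a point fixed in the world has none). Each returns a list of dicts, best first, with "confidence" (0 to 1); they miss things now and then, are a little off and sometimes report something else, mostly with a low value. They report only what shows in the picture. A call takes as long as a camera call. They do not tell look-alikes from the thing itself.
- find_in(picture, label): "bbox" ([left, top, right, bottom] in pixels, round what is visible of it).
- mark_of(picture, label): "pixel" ([column, row] in pixels: a listed point, or the origin of a listed thing).
The state is a dict: "clock": time; "qpos": joint angles; "joint_velocities": joint speeds; "tau": joint torques, N m; "ee_pos": TCP position; "orientation": TCP orientation; "force": force on the tool from outside, world axes, zero at the start; "ft_torque": the same for the moment, N m; "gripper_width": finger opening in m; "finger_force": force on a finger pad.
Only numpy, scipy, OpenCV 4.12 (cv2) and the standard library are available. Lean on these libraries where they do the work, as an engineer would, in place of code of your own. Each camera call takes 0.05 s, during which the arm holds its last target. There are 200 camera calls.

TASK

Pick up the longer of the two handled sample trays and stack it on the bottom tray, long side along long side, so that all four corner pins drop into the corner sockets and it sits fully down and level. Let go of it, and leave the bottom tray and the shorter tray standing where they are.

Things in the scene. Friction and masses are not known exactly. Their poses are not given: they have to be found in the camera images.
- long_tray_grip (a point): Centre of the handle bar (76x14x14 mm, along x, posts at x=+-30) of the tray to stack: white, 140 (x) x 100 (y) mm, walls 18 high, on four round-ended corner pins 12 thick, 16 long, 104 (x) by 64 (y) apart. Point is 70 above the pin tips, 54 above the underside, 36 above wall tops; z up. Loose, 0.25 kg; left or right of the bottom tray. Same after a half turn.
- short_tray_grip (a point): Centre of the handle bar, 70 mm above the worktop, of the tray that must stay: as the long tray, same handle and height, but only 100 mm long (x) by 100 mm wide, pins 64 mm apart both ways, so it does not fit. Loose; on the other side of the bottom tray.
- bottom_tray_rim (a point): Centre of the bottom tray at the height of its block tops. No handle, 144 (x) x 104 (y) x 24 mm high, flat on the worktop, white with four grey corner blocks; in each a socket 28 mm square (34 at the bevelled mouth), 18 deep, centres 104 (x) by 64 (y) apart. z up. Loose, 0.9 kg. Long tray fully down: its underside lies on the block tops, its bar centre 54 mm above this point.
Mind the look-alikes: they are no part of the job. Leave any orange look-alike of the part that bears long_tray_grip alone.

How it is judged:
At the end, for the whole second after the job is handed in: Long tray stacked: bar centre 50-58 mm above the block tops and within 16 mm of the bottom tray's centre, lengths aligned within 0.2 rad (either way round), both trays level within 0.06 rad, at rest. Bottom tray moved less than 40 mm, short tray less than 30 mm (z of long_tray_grip in the frame of bottom_tray_rim between 0.05 and 0.058 m and horizontal distance between long_tray_grip and bottom_tray_rim below 0.016 m and angle between the x axis of long_tray_grip and the x axis of bottom_tray_rim, either way round below 0.2 rad and angle between each of long_tray_grip, bottom_tray_rim's own z axis and vertical below 0.06 rad and linear speed of long_tray below 0.02 m/s and distance of bottom_tray_rim from where it was at the start of the episode below 0.04 m and distance of short_tray_grip from where it was at the start of the episode below 0.03 m); the robot touches nothing.
It also fails if it takes over 48 s, if anything falls off the work surface, if the arm or the gripper's body presses on something with over 40 N, if the wrist force passes 120 N, or if a joint passes its speed limit or range.

## Working session

There is one attempt and no reset: what is moved stays moved. The work goes in short steps, Python scripts to look and compute and a tool call to move; the robot and the scene stay as the last step left them, time stands still between calls to the robot, and variables do not carry over. Pictures are saved under pics/ and viewed, at most 10 in all, crops included, and the job is handed in when it is done.

Besides the shell and the picture viewer there is one more tool, called by a JSON object that holds its "op" and its "data". step_arm: Moves the arm, as the interface text tells. Its arguments: {"type":"object","properties":{"series":{"type":"array","items":{"type":"array","items":{"type":"number","minimum":-1,"maximum":1}}},"grip_force":{"type":"number"}},"required":["series"]}

```bash
mkdir -p pics
cat > h.py <<'E'
from workcell import *
import numpy as np, cv2
from scipy.spatial.transform import Rotation as R
def ray(p,uv):
    K=p["intrinsics"];d=np.array([(uv[0]-K[0][2])/K[0][0],-(uv[1]-K[1][2])/K[1][1],-1.])
    return np.array(p["origin"]),R.from_quat(p["orientation"]).as_matrix()@d
def atz(p,uv,z):
    o,d=ray(p,uv);return o+d*(z-o[2])/d[2]
def cloud(p):
    K=np.array(p["intrinsics"]);D=p["depth"];v,u=np.mgrid[:D.shape[0],:D.shape[1]]
    c=np.stack([(u-K[0,2])/K[0,0]*D,-(v-K[1,2])/K[1,1]*D,-D],-1)
    return c@R.from_quat(p["orientation"]).as_matrix().T+np.array(p["origin"])
def save(p,n): cv2.imwrite("pics/"+n,p["color"][:,:,::-1])
E
python3 - <<'E'
from h import *
s=state();print(s["clock"],s["ee_pos"],s["orientation"])
hz={"long_tray_grip":.07,"short_tray_grip":.07,"bottom_tray_rim":.024}
ims=[]
for n in("scene","side"):
    p=capture(n);ims.append(p["color"]);C=cloud(p);print(n,p["origin"])
    for l,z in hz.items():
        for r in mark_of(p,l):
            u,v=map(int,r["pixel"]);print(l,r["confidence"],np.round(r["pixel"]),atz(p,r["pixel"],z).round(3),C[min(v,419),min(u,559)].round(3))
    save(p,n+"1.png")
E
```

```text
0.0 [0.1722886  0.49516485 0.23044333] [ 1.66634654e-01  9.86018190e-01 -9.98593612e-04 -1.56327946e-04]
scene [-0.20162522  0.77063128  0.71411751]
short_tray_grip 0.63 [397. 204.] [ 0.464 -0.25   0.07 ] [ 0.466 -0.253  0.069]
bottom_tray_rim 0.8 [326. 242.] [ 0.52  -0.013  0.024] [ 0.54  -0.032  0.007]
side [ 0.05278101 -0.5185703   1.3260432 ]
long_tray_grip 0.9 [323. 165.] [0.861 0.045 0.07 ] [0.852 0.042 0.082]
long_tray_grip 0.67 [193. 196.] [0.457 0.285 0.07 ] [0.455 0.285 0.075]
short_tray_grip 0.84 [314. 295.] [ 0.47  -0.254  0.07 ] [ 0.469 -0.252  0.077]
bottom_tray_rim 0.68 [268. 239.] [ 0.527 -0.003  0.024] [0.533 0.003 0.011]
bottom_tray_rim 0.25 [190. 195.] [0.468 0.324 0.024] [0.471 0.33  0.019]
```

View pics/side1.png

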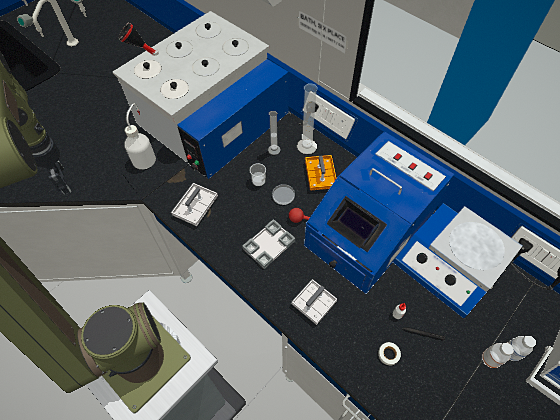

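View pics/scene1.png

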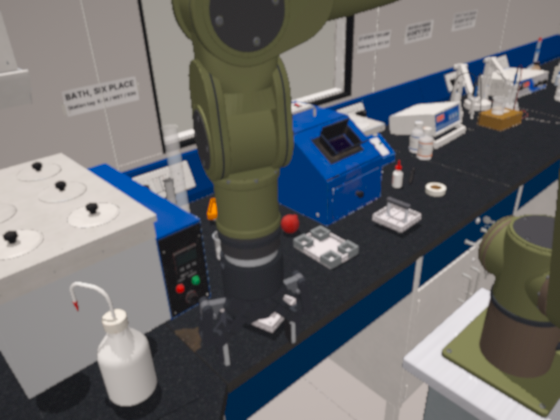

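The side view shows an orange look-alike tray at (320,172), a white handled tray at (193,203) on the left, a white handled tray at (314,300) on the right, and the bottom tray at (268,243). I rule out the orange one and choose the longer of the two white ones, so I'll measure both.

Run:
```python
from h import *
p=capture("side");C=cloud(p);im=p["color"].astype(int)
for n,c,zt in(("L",(.457,.285),.034),("R",(.469,-.252),.034),("B",(.525,-.005),.024)):
    m=(np.hypot(C[...,0]-c[0],C[...,1]-c[1])<.13)&(C[...,2]>.012)&(C[...,2]<.1)
    k,l,st,ce=cv2.connectedComponentsWithStats(m.astype(np.uint8));i=1+np.argmax(st[1:,4]);m=l==i
    q=C[m];w=q[np.abs(q[:,2]-zt)<.012]
    print(n,m.sum(),cv2.minAreaRect((w[:,:2]*1000).astype(np.float32)))
    b=q[q[:,2]>.06]
    if len(b)>5: print(" bar",len(b),b.mean(0).round(3),cv2.minAreaRect((b[:,:2]*1000).astype(np.float32)))
a=[cv2.resize(p["color"][y-40:y+40,x-50:x+50],(400,320),interpolation=cv2.INTER_CUBIC) for x,y in((193,203),(314,300))]
cv2.imwrite("pics/crop.png",np.hstack(a)[:,:,::-1])
```

```text
L 1095 ((452.8374938964844, 282.35455322265625), (144.75363159179688, 106.9156265258789), 18.24188804626465)
 bar 105 [0.452 0.28  0.076] ((452.87799072265625, 281.98077392578125), (76.31492614746094, 15.265002250671387), 17.364702224731445)
R 1096 ((468.1456298828125, -256.6253967285156), (102.22978973388672, 101.5550765991211), 1.7729225158691406)
 bar 127 [ 0.466 -0.258  0.077] ((467.7123718261719, -256.8455810546875), (76.19037628173828, 14.647130012512207), 1.4599462747573853)
B 528 ((522.358642578125, -10.446414947509766), (107.66757202148438, 147.65066528320312), 87.93741607666016)
```

View pics/crop.png

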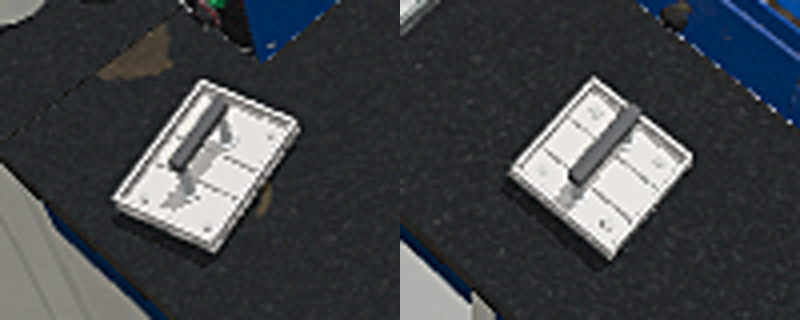

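Left tray at (193,203) measures 145x107 mm, so it's the long white one. The right one is 102x102 mm. Next I'll compute the move to above the left tray.

```bash
cat >> h.py <<'E'
def go(x,y,z,lineang,):
    """shift/turn so that tool x lies along line angle (deg), half-turn free"""
    s=state();M=R.from_quat(s["orientation"]).as_matrix()
    d=M.T@(np.array([x,y,z])-s["ee_pos"])/.2
    a=np.degrees(np.arctan2(M[1,0],M[0,0]));t=(lineang-a+90)%180-90
    print("shift",d.round(3),"turn",round(-t/180,4),"q6",round(s["qpos"][5],2),"t",s["clock"],"ang",round(a,1),"tilt",M[:,2].round(3))
E
python3 -c "
from h import *
go(.453,.282,.2,17.5)"
```

```text
shift [-1.676 -0.549  0.156] turn -0.2038 q6 1.57 t 0.45 ang 160.8 tilt [-0. -0. -1.]
```

{"op": "step_arm", "data": {"series": [[-0.9,-0.3,0.08,-0.1,0],[-0.9,-0.3,0.08,-0.1,0],[-0.9,-0.3,0.08,-0.1,0],[-0.9,-0.3,0.08,-0.1,0],[-0.9,-0.3,0.08,-0.1,0]]}}

```text
clock: 0.87
ee_pos: [0.3245, 0.3782, 0.2152]
orientation: [0.011, 1.0, -0.0, 0.0]
force: [-0.7, -0.2, -0.3]
gripper_width: 0.085
finger_force: 0.0
```

```bash
python3 -c "
from h import *
go(.453,.282,.2,17.5)"
```

```text
shift [-0.653 -0.467  0.077] turn -0.104 q6 0.88 t 0.8667 ang 178.8 tilt [ 0.001 -0.    -1.   ]
```

{"op": "step_arm", "data": {"series": [[-0.65,-0.47,0.08,-0.104,0],[-0.65,-0.47,0.08,-0.104,0],[-0.65,-0.47,0.08,-0.104,0],[-0.65,-0.47,0.08,-0.104,0],[-0.65,-0.47,0.08,-0.104,0],[-0.65,-0.47,0.08,-0.104,0]]}}

```text
clock: 1.37
ee_pos: [0.4525, 0.2817, 0.1989]
orientation: [-0.15, 0.989, -0.0, -0.0]
force: [-0.8, 0.2, -0.9]
gripper_width: 0.0855
finger_force: 0.0
```

Run:
```python
from h import *
p=capture("wrist");C=cloud(p);save(p,"w1.png");print(p["origin"])
for r in mark_of(p,"long_tray_grip"): print(r,atz(p,r["pixel"],.077))
m=(np.hypot(C[...,0]-.453,C[...,1]-.282)<.11)&(p["depth"]>0)
b=C[m&(C[...,2]>.066)&(C[...,2]<.085)];print(len(b),np.median(b,0),cv2.minAreaRect((b[:,:2]*1000).astype(np.float32)))
w=C[m&(abs(C[...,2]-.034)<.006)];print(cv2.minAreaRect((w[:,:2]*1000).astype(np.float32)))
go(.453,.282,.2,17.5)
```

```text
[0.37413713 0.25742644 0.34149303]
{'pixel': [286.3, 195.3], 'confidence': 0.68} [0.44888327 0.28348069 0.077     ]
1729 [0.44739141 0.28164116 0.07658668] ((450.31939697265625, 282.4803771972656), (75.2905502319336, 13.980782508850098), 16.207304000854492)
((450.97021484375, 282.73583984375), (140.42079162597656, 100.34341430664062), 16.504005432128906)
shift [-0.01  -0.011 -0.004] turn 0.0 q6 0.26 t 1.4667 ang -162.5 tilt [-0.001  0.    -1.   ]
```

View pics/w1.png

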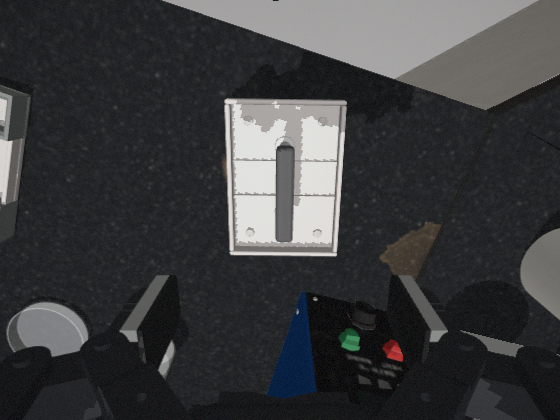

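Run:
```python
from h import *
p=capture("side");C=cloud(p);p2=capture("wrist");C2=cloud(p2)
t=np.radians(16.4)
for c in (C,C2):
    q=c[(c[...,2]>.09)&(c[...,2]<.6)]-[.4506,.2826,0]
    a=q[:,0]*np.cos(t)+q[:,1]*np.sin(t);b=-q[:,0]*np.sin(t)+q[:,1]*np.cos(t)
    m=(abs(b)<.08)&(a>.055)&(a<.3)
    print(m.sum(),np.sort(a[m])[:3],q[m][np.argsort(a[m])[:3]] if m.sum() else "")
go(.4506,.2826,.051,16.4)
```

```text
2354 [0.11641145 0.11689049 0.11690968] [[0.09592919 0.0863679  0.15865389]
 [0.09752913 0.08262844 0.16032615]
 [0.10630174 0.05288962 0.13452525]]
4812 [0.11332516 0.11343114 0.11360802] [[0.09361821 0.08328886 0.09146758]
 [0.09324397 0.08493582 0.09129204]
 [0.09363358 0.08423848 0.09108526]]
shift [-0.002 -0.009  0.742] turn 0.0068 q6 0.26 t 1.5667 ang -162.4 tilt [-0.  0. -1.]
```

{"op": "step_arm", "data": {"series": [[-0.002,-0.009,0.18,0.007,0],[-0.002,-0.009,0.36,0.007,0],[-0.002,-0.009,0.54,0.007,0],[-0.002,-0.009,0.66,0.007,0],[-0.002,-0.009,0.74,0.007,0],[-0.002,-0.009,0.74,0.007,0],[-0.002,-0.009,0.74,0.007,1],[-0.002,-0.009,0.74,0.007,1],[-0.002,-0.009,0.74,0.007,1],[-0.002,-0.009,0.74,0.007,1]], "grip_force": 60}}

```text
clock: 2.4
ee_pos: [0.4528, 0.2828, 0.0529]
orientation: [-0.142, 0.99, 0.001, 0.001]
force: [0.7, 0.5, -0.2]
gripper_width: 0.0389
finger_force: 0.0
```

{"op": "step_arm", "data": {"series": [[0,0,0,0,1],[0,0,0,0,1],[0,0,0,0,1],[0,0,0,0,1]]}}

```text
clock: 2.73
ee_pos: [0.4523, 0.2822, 0.0523]
orientation: [-0.142, 0.99, 0.001, 0.001]
force: [-1.2, 0.7, 5.6]
gripper_width: 0.0129
finger_force: 59.1
```

{"op": "step_arm", "data": {"series": [[0,0,-0.15,0,1],[0,0,-0.3,0,1],[0,0,-0.45,0,1],[0,0,-0.6,0,1],[0,0,-0.65,0,1],[0,0,-0.65,0,1],[0,0,-0.65,0,1]]}}

```text
clock: 3.32
ee_pos: [0.4515, 0.2815, 0.1805]
orientation: [-0.141, 0.99, -0.0, -0.0]
force: [0.6, 0.1, -3.0]
gripper_width: 0.013
finger_force: 59.4
```

Run:
```python
from h import *
p=capture("wrist");save(p,"w2.png");C=cloud(p);s=state();print(s["force"],s["gripper_width"],s["ee_pos"])
p=capture("side");C=cloud(p)
m=(np.hypot(C[...,0]-.523,C[...,1]+.008)<.13)&(p["depth"]>0)
w=C[m&(abs(C[...,2]-.024)<.012)];print(cv2.minAreaRect((w[:,:2]*1000).astype(np.float32)))
q=C[m&(C[...,2]>.04)];print("tall",len(q),q[np.argsort(q[:,0])[:8]].round(3) if len(q) else "", q.max(0) if len(q) else "")
go(.48,.15,.182,16.4);go(.523,-.008,.182,-2)
```

```text
[-0.49337379  0.34685141 -2.2027853 ] 0.0125633639540828 [0.45070962 0.28105859 0.17943951]
((542.5455932617188, -17.719139099121094), (141.9856414794922, 211.25425720214844), 70.33499145507812)
tall 130 [[ 0.596 -0.112  0.085]
 [ 0.596 -0.114  0.126]
 [ 0.597 -0.103  0.078]
 [ 0.597 -0.115  0.099]
 [ 0.597 -0.112  0.063]
 [ 0.597 -0.111  0.075]
 [ 0.598 -0.1    0.12 ]
 [ 0.598 -0.105  0.1  ]] [0.65253867 0.0101489  0.16337864]
shift [ 0.041 -0.669 -0.014] turn -0.0007 q6 0.27 t 3.4167 ang -163.7 tilt [-0.004 -0.002 -1.   ]
shift [ 0.056 -1.488 -0.013] turn 0.1015 q6 0.27 t 3.4167 ang -163.7 tilt [-0.004 -0.002 -1.   ]
```

View pics/w2.png

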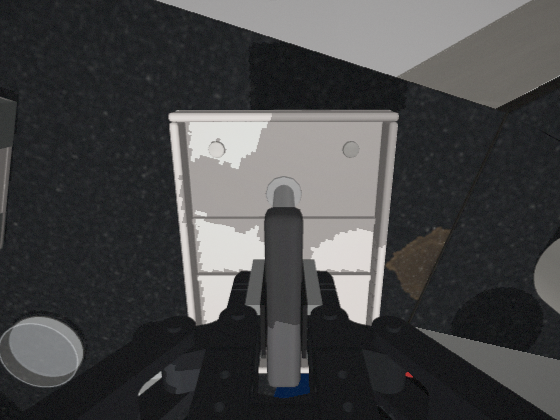

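{"op": "step_arm", "data": {"series": [[0.03,-0.15,0,0.03,1],[0.04,-0.35,0,0.07,1],[0.04,-0.5,0,0.1,1],[0.04,-0.62,0,0.1,1],[0.04,-0.65,0,0.1,1],[0.04,-0.65,0,0.1,1],[0.04,-0.65,0,0.1,1]]}}

```text
clock: 4.0
ee_pos: [0.4796, 0.1547, 0.1799]
orientation: [0.015, 1.0, -0.0, -0.001]
force: [0.7, 0.3, -1.7]
gripper_width: 0.0133
finger_force: 59.5
```

Run:
```python
from h import *
p=capture("wrist");save(p,"w3.png");C=cloud(p)
for r in mark_of(p,"bottom_tray_rim"): print(r,atz(p,r["pixel"],.024))
m=(abs(C[...,0]-.523)<.09)&(abs(C[...,1]+.01)<.07)&(p["depth"]>0)
w=C[m&(C[...,2]>.012)&(C[...,2]<.03)];print(len(w),cv2.minAreaRect((w[:,:2]*1000).astype(np.float32)))
g=C[m&(abs(C[...,2]-.024)<.004)];print(len(g),cv2.minAreaRect((g[:,:2]*1000).astype(np.float32)))
b=C[(np.hypot(C[...,0]-state()["ee_pos"][0],C[...,1]-state()["ee_pos"][1])<.11)&(C[...,2]>.12)&(C[...,2]<.175)]
print(np.histogram(b[:,2],20));print(cv2.minAreaRect((b[:,:2]*1000).astype(np.float32)))
print(state()["ee_pos"]);go(.4824,-.0104,.18,-2)
```

```text
{'pixel': [98.6, 237.0], 'confidence': 0.56} [ 0.51987449 -0.01057667  0.024     ]
7762 ((519.0820922851562, -10.831321716308594), (106.31781768798828, 144.78182983398438), 87.91851806640625)
4496 ((519.1392822265625, -10.59011459350586), (105.34791564941406, 144.78587341308594), 88.02611541748047)
(array([ 2827, 18982,  3717,  1875,   875,   394,   524,   422,   374,
         672,  3349,  2018,    64,    17,    21,    21,    20,    19,
          21,    27]), array([0.14527235, 0.14675289, 0.14823344, 0.14971398, 0.15119452,
       0.15267507, 0.15415561, 0.15563615, 0.1571167 , 0.15859724,
       0.16007778, 0.16155833, 0.16303887, 0.16451941, 0.16599996,
       0.1674805 , 0.16896104, 0.17044159, 0.17192213, 0.17340267,
       0.17488322]))
((478.1806945800781, 154.75184631347656), (100.57257843017578, 139.95591735839844), 88.22103118896484)
[0.47986823 0.1555865  0.18051285]
shift [-0.037 -0.829  0.002] turn 0.0019 q6 0.34 t 4.1 ang 178.3 tilt [-0.002  0.    -1.   ]
```

View pics/w3.png

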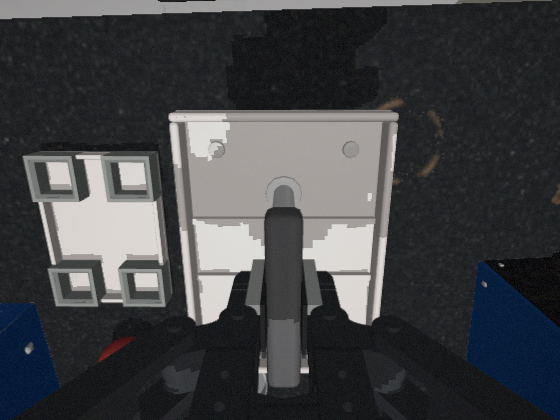

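The picture shows the bottom tray at (100,230) clear of the held tray at (283,215). Both lie at about -2°.

```bash
python3 -c "
from h import *
go(.5206,-.0099,.18,-2)"
```

```text
shift [-0.227 -0.821  0.002] turn 0.0019 q6 0.34 t 4.1 ang 178.3 tilt [-0.002  0.    -1.   ]
```

{"op": "step_arm", "data": {"series": [[-0.05,-0.15,0,0,1],[-0.1,-0.35,0,0,1],[-0.17,-0.55,0,0,1],[-0.2,-0.72,0,0,1],[-0.227,-0.8,0,0.002,1],[-0.227,-0.821,0,0.002,1],[-0.227,-0.821,0.1,0.002,1],[-0.227,-0.821,0.25,0.002,1],[-0.227,-0.821,0.35,0.002,1],[-0.227,-0.821,0.35,0.002,1]]}}

```text
clock: 4.93
ee_pos: [0.517, -0.009, 0.1072]
orientation: [0.017, 1.0, 0.0, -0.004]
force: [-0.6, -0.0, -2.7]
gripper_width: 0.0126
finger_force: 59.5
```

Run:
```python
from h import *
s=state();e=s["ee_pos"];print(s["force"],e)
p=capture("wrist");C=cloud(p);D=p["depth"]>0
b=C[D&(np.hypot(C[...,0]-e[0],C[...,1]-e[1])<.11)&(C[...,2]>.07)&(C[...,2]<.1)]
print(cv2.minAreaRect((b[:,:2]*1000).astype(np.float32)))
q=C[D&(abs(C[...,0]-.52)<.09)&(abs(C[...,1]+.01)<.08)&(C[...,2]>.012)&(C[...,2]<.03)];print(len(q),q.min(0),q.max(0))
f=C[D&(abs(C[...,0]-e[0]+.03)<.1)&(abs(C[...,1]-e[1])<.045)&(C[...,2]>.06)&(C[...,2]<.084)];A=np.c_[f[:,:2],np.ones(len(f))];print("plane",np.linalg.lstsq(A,f[:,2],rcond=None)[0],np.median(f[:,2]))
go(.5206,-.0099,.059,-2)
```

```text
[-0.64525252 -0.01238544 -2.66113469] [ 0.51703223 -0.0090019   0.10717676]
((515.2783813476562, -8.908946990966797), (100.17656707763672, 139.6951141357422), 88.17613983154297)
340 [ 0.44546906 -0.0597333   0.01208731] [0.44954625 0.04384093 0.02565036]
plane [-0.01040118  0.00030501  0.08048953] 0.07507913513354361
shift [-0.013 -0.003  0.251] turn 0.0003 q6 0.02 t 4.9833 ang 178.0 tilt [-0.006  0.001 -1.   ]
```

{"op": "step_arm", "data": {"series": [[-0.013,-0.004,0.06,0,1],[-0.013,-0.004,0.12,0,1],[-0.013,-0.004,0.16,0,1],[-0.013,-0.004,0.19,0,1],[-0.013,-0.004,0.21,0,1],[-0.013,-0.004,0.22,0,1],[-0.013,-0.004,0.225,0,1],[-0.013,-0.004,0.225,0,1]]}}

```text
clock: 5.65
ee_pos: [0.5237, -0.0116, 0.0666]
orientation: [0.018, 1.0, 0.0, 0.0]
force: [0.3, -0.1, -2.6]
gripper_width: 0.0128
finger_force: 59.6
```

Run:
```python
from h import *
s=state();e=s["ee_pos"];print(s["force"],e)
p=capture("wrist");C=cloud(p);D=p["depth"]>0
f=C[D&(abs(C[...,0]-e[0]+.03)<.1)&(abs(C[...,1]-e[1])<.045)&(C[...,2]>.025)&(C[...,2]<.042)];print(np.median(f[:,2]))
```

```text
[ 0.27657526 -0.12761031 -2.60531542] [ 0.52372464 -0.01158515  0.06657828]
0.03418623074043366
```

{"op": "step_arm", "data": {"series": [[0.006,0,0.01,0,1],[0.01,0.003,0.018,0,1],[0.01,0.003,0.024,0,1],[0.01,0.003,0.028,0,1],[0.01,0.003,0.03,0,1],[0.01,0.003,0.03,0,1]]}}

```text
clock: 6.2
ee_pos: [0.5213, -0.011, 0.0604]
orientation: [0.018, 1.0, -0.0, -0.0]
force: [-0.8, -0.7, -0.1]
gripper_width: 0.013
finger_force: 59.9
```

{"op": "step_arm", "data": {"series": [[0,0,0.003,0,0.85],[0,0,0.003,0,0.7],[0,0,0.003,0,0.4],[0,0,0.003,0,0],[0,0,0.003,0,0],[0,0,0.003,0,0],[0,0,0.003,0,0],[0,0,0.003,0,0]]}}

```text
clock: 6.87
ee_pos: [0.5216, -0.011, 0.0597]
orientation: [0.018, 1.0, -0.0, 0.0]
force: [-0.4, 0.2, -0.4]
gripper_width: 0.0857
finger_force: 0.0
```

{"op": "step_arm", "data": {"series": [[0,0,-0.05,0,0],[0,0,-0.15,0,0],[0,0,-0.3,0,0],[0,0,-0.5,0,0],[0,0,-0.6,0,0],[0,0,-0.7,0,0],[0,0,-0.7,0,0],[0,0,-0.7,0,0]]}}

```text
clock: 7.53
ee_pos: [0.5226, -0.011, 0.2015]
orientation: [0.018, 1.0, -0.0, 0.002]
force: [0.1, 0.3, -0.7]
gripper_width: 0.0852
finger_force: 0.0
```

Run:
```python
from h import *
s=state();print(s["force"],s["ee_pos"],s["gripper_width"])
p=capture("wrist");C=cloud(p);save(p,"w4.png");D=(p["depth"]>0)&(abs(C[...,0]-.52)<.09)&(abs(C[...,1]+.01)<.07)
for lo,hi in((.077,.095),(.037,.047),(.012,.026)):
    w=C[D&(C[...,2]>lo)&(C[...,2]<hi)];print(len(w),np.median(w[:,2]),cv2.minAreaRect((w[:,:2]*1000).astype(np.float32)))
f=C[D&(C[...,2]>.024)&(C[...,2]<.035)];print(np.linalg.lstsq(np.c_[f[:,:2],np.ones(len(f))],f[:,2],rcond=None)[0])
f=C[D&(C[...,2]>.08)&(C[...,2]<.1)];print(np.linalg.lstsq(np.c_[f[:,:2],np.ones(len(f))],f[:,2],rcond=None)[0])
```

```text
[ 0.11338065  0.2602676  -0.67195351] [ 0.52262139 -0.01099867  0.20153787] 0.08515235160214274
1791 0.08459742400012132 ((519.5051879882812, -10.88578987121582), (13.970317840576172, 75.1943588256836), 87.61637115478516)
2888 0.041407229633873555 ((519.7091674804688, -10.786468505859375), (100.19857025146484, 139.58413696289062), 87.90530395507812)
552 0.023767849656290863 ((517.2263793945312, -10.497810363769531), (103.8575668334961, 139.949951171875), 87.8994369506836)
[0.00380264 0.00104003 0.02627658]
[0.00236803 0.00460309 0.08330757]
```

View pics/w4.png

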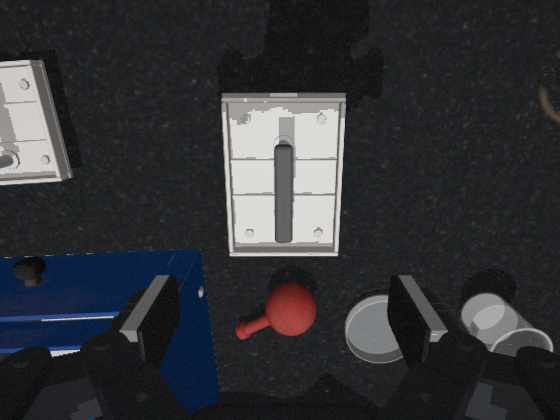

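The tray at (284,175) sits level. The bar top is at 84.6 mm against 85 mm expected, so it is fully down, centred and released. The short tray at upper left was not touched.

```bash
python3 -c "
from h import *
print(sign_off())"
```

```text
the job is handed in; nothing more can be done
None
```

The long white tray is stacked on the bottom tray, fully down, level and let go, by my last wrist-camera measurement; the bottom tray stayed within a few mm, the short tray was never touched, and I handed the job in at about 7.6 s (the sign-off returned no verdict).

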